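# Close the pipe clamp and lock it with its pin

### The arm

A 6-joint arm with a two-finger parallel gripper is mounted at the origin on the work surface. World frame = base frame: x ahead of the robot, y to its left, z up, the work surface at z = 0. Lengths are in m, angles in rad, forces in N, time in s.
With the tool pointing down it reaches from about 0.4 to 0.925 m from the base axis. Payload 12.5 kg.
Tool frame: the origin (TCP) lies midway between the tips of the shut fingers; the grasp point (between the pads) lies 19 mm behind it; z points along the fingers, y is the line along which they close (so a half turn about z gives the same grasp; the last joint's range is limited). The gripper opens to 95 mm and grips with 3 to 60 N. Pads are 20 mm wide; open, the fingers measure 119 mm over their backs; the gripper's body (75 mm by 180 mm) begins 59 mm behind the grasp point.
Start: joints at [1.174, 0.491, 1.559, -0, 1.092, -0.106], TCP at [0.179, 0.599, 0.215] pointing down, gripper open.
Joint ranges: [-3.1, 3.1], [-0.84, 2.19], [0.05, 2.79], [-1.13, 4.28], [0.06, 2.93], [-2.69, 2.69]. Speed limits (rad/s): [2.22, 2.22, 2.79, 3.14, 3.14, 3.14].

### API

Orientations are given as a rotation vector (axis times angle).
In Python, from bench import monitor, capture, job gives the robot as it stands.
- The arm moves only by the tool send_rows, never from a script. Its arguments are lists of equal length, an entry for each row: "slide": the shift along the tool's x, y, z in units of 25 cm (1.0 is 25 cm), a list of three; "delta_rot": the turn, a rotation vector about the tool's x, y, z in units of 60 degrees (1.0 is 60 degrees), a list of three. In form: {"slide": [[dx, dy, dz], ...], "delta_rot": [[wx, wy, wz], ...]}. A call has 1 to 10 rows; each row is the pose to reach, as a shift and turn from the pose commanded when the call began, along the tool's axes at that moment; what a row does not reach only later rows make up. A row lasts 1/8 s, in which the tool goes at most 62.5 mm and 10.7 degrees, less where a joint would pass 70% of its speed; a pose out of reach is approached as far as the arm can. A call with a number of a shift or a turn outside -1 to 1 is refused whole. A call with a gripper value outside its range is refused whole. "gripper" is the closure, from 0 (fully open) to 1 (shut), set as the call begins (left out, the last holds). The fingers move at their own pace and stop on an object; "force" is the grip in N (left out, the last holds). Time passes only in rows, so rows that repeat a pose let the fingers close. It gives the time, the measured TCP pose, the force, the opening and the grip force at its end, in the units of the state.
- monitor.get_obs(): the state, without advancing time (a new reading comes with each control period).
- capture(name): name is "scene" or "top" or "wrist"; returns a dict with "img" (480x640x3 uint8, red, green, blue), "mtx" (3x3 intrinsics, pixels), "dist_coeffs" ([k1, k2, p1, p2, k3] as OpenCV has them; the pictures are not rectified), "extrinsics" (4x4, takes a point from world to camera coordinates); the wrist camera has in their place "mount" (4x4, takes a point from camera to tool coordinates, whose origin is the TCP and whose axes are the flange's). Camera axes: x right, y up, looking along -z (the intrinsics and any distortion apply to the point x, -y, -z); pixel columns grow to the right and rows downward; lengths in m; the calibration is good to about 2 mm. A picture is of the moment at which its call begins: read the wrist's pose just before it. There is no depth.
- job.finish_job(): hands the job in; it is judged then, once.
The state is a dict: "clock": time; "q": joint angles; "joint_velocities": joint speeds; "joint_torque": joint torques, N m; "position": TCP position; "orientation": TCP orientation; "wrist_force": force on the tool from outside, world axes, zero at the start; "moment": the same for the moment, N m; "grip_width": finger opening in m; "grip_force": force on a finger pad.
Only numpy, scipy, OpenCV 4.12 (cv2) and the standard library are available. Lean on these libraries where they do the work, as an engineer would, in place of code of your own. Each camera call takes 0.05 s, during which the arm holds its last target. There are 200 camera calls.

### The job

Swing the clamp's strap fully down over the pipe so that its tongue sits in the fork, then push the loose lock pin lengthwise through the holes of fork and tongue until its square grip is up against the fork. Leave the strap shut and the pin in place, let go, and leave the other things on the bench where they are.

Things in the scene. Friction and masses are not known exactly. Their poses are not given: they have to be found in the camera images.
- clamp: Fixed bench clamp: dark steel base plate 155 x 90 x 12 mm, origin at the centre of its underside, z up. Hinge posts (top z 92) at its -x end, a fork at its +x end, between them a copper pipe along y (28 mm thick, at x -8, top at z 72), flush with its block at y -26 and carrying a round black gauge (64 mm wide) at y +118. The gauge hinders work from the +y side; the -y side is free.
- lock_hole (a point): Middle of the fork on the axis of its holes, at (50, 0, 60) mm in the clamp's frame, same axes as the clamp; the holes run along y. The fork is two upright aluminium cheeks 36 mm wide in x and 10 mm thick, tops at z 77, outer faces at y -22 and +22, each with a 17 mm hole.
- strap_hinge (a point): The strap's hinge axis, which runs along the clamp's y, at (-60, 0, 84) mm in the clamp's frame.
- strap (a joint): Angle of the strap, rad: 0 shut (level, the tongue's hole in line with the fork's), growing as its free end swings up, at most 1.5. A flat steel bar 24 x 8 mm reaching 126 mm from the hinge towards the clamp's +x; shut, its top is at z 88. A 14 mm thick tongue with a 17 mm hole hangs below it, 110 mm from the hinge. The hinge is stiff: it stays where it is left.
- strap_end (a point): Point on the strap's outer (top when shut) face, 100 mm from the hinge: a good place to push.
- pin: Loose steel lock pin, 0.12 kg, lying on the bench: a square grip 20 x 20 mm, 50 mm long, and in line with it a round shaft 12 mm thick and 65 mm long whose last 12 mm taper to 5 mm. Origin at the centre of the grip's underside; x points along the shaft to its tip, z up; the shaft's axis is 10 mm above the origin.
- pin_grip (a point): Centre of the pin's square grip, on the shaft's axis.
- pin_shoulder (a point): Centre of the end face of the grip from which the shaft starts, on the axis, 25 mm from pin_grip.
- pin_tip (a point): Tip of the pin's shaft, on the axis, 90 mm from pin_grip.
- nut: Bystander: brass hexagon nut blank, 26 mm wide, 14 mm high, near the clamp; origin at the centre of its underside.
- elbow: Bystander: brass pipe elbow 40 mm high, 50 mm long, beyond the clamp; origin at the centre of its underside.
- probe: Bystander: copper probe tube with brass ends, 120 mm long, 22 mm thick, lying along its x; origin at the middle of its underside.
- gauge: Bystander: loose black pressure gauge lying on its back, 60 mm wide, 28 mm high, with a brass stem; origin at the centre of its underside.
- wrench: Bystander: wrench lying on the bench along its x.
- jar: Bystander: jar 56 mm wide and 75 mm high; origin at the centre of its underside.
There are look-alikes about, which are no part of the job. Of the things that look like the pin, the smallest one is meant.

How it is judged:
By the outcome, as a careful person would: the job done as asked, in the order asked, and still so for the second after the job is handed in, with the robot touching nothing.
It also fails if it takes over 58 s, if anything falls off the work surface, if the arm or the gripper's body presses on something with over 40 N, if the wrist force passes 120 N, or if a joint passes its speed limit or range.

## Working session

There is one attempt and no reset: what is moved stays moved. The work goes in short steps, Python scripts to look and compute and a tool call to move; the robot and the scene stay as the last step left them, time stands still between calls to the robot, and variables do not carry over. Pictures are saved under pics/ and viewed, at most 10 in all, crops included, and the job is handed in when it is done.

Besides the shell and the picture viewer there is one more tool, called after "Call:" as name(argument=value, ...) on one line, values as JSON. send_rows: Moves the arm, as the interface text tells. Shifts and turns lie within -1 to 1; 1 stands for 25 cm of shift or 60 degrees of turn. Its arguments: {"type":"object","properties":{"slide":{"type":"array","items":{"type":"array","items":{"type":"number"}}},"delta_rot":{"type":"array","items":{"type":"array","items":{"type":"number"}}},"gripper":{"type":"number"},"force":{"type":"number"}},"required":["slide","delta_rot"]}

```bash
ls; mkdir -p pics
cat > h.py <<'E'
import numpy as np, cv2
from scipy.spatial.transform import Rotation as R
from bench import monitor, capture, job
def shot(name, fn=None):
    o=monitor.get_obs(); c=capture(name)
    if name=="wrist":
        T=np.eye(4);T[:3,:3]=R.from_rotvec(o["orientation"]).as_matrix();T[:3,3]=o["position"]
        c["c2w"]=T@np.array(c["mount"])
    else: c["c2w"]=np.linalg.inv(np.array(c["extrinsics"]))
    c["mtx"]=np.array(c["mtx"],float);c["dist_coeffs"]=np.array(c["dist_coeffs"],float)
    if fn: cv2.imwrite("pics/"+fn,c["img"][:,:,::-1])
    return c
def ray(c,px):
    p=cv2.undistortPoints(np.array(px,float).reshape(-1,1,2),c["mtx"],c["dist_coeffs"]).reshape(-1,2)
    d=np.c_[p[:,0],-p[:,1],-np.ones(len(p))]@c["c2w"][:3,:3].T
    return c["c2w"][:3,3],d
def onz(c,px,z):
    o,d=ray(c,px); return o+d*((z-o[2])/d[:,2])[:,None]
def proj(c,P):
    w=np.linalg.inv(c["c2w"]); X=np.array(P,float).reshape(-1,3)@w[:3,:3].T+w[:3,3]
    X=X*[1,-1,-1]
    return cv2.projectPoints(X,np.zeros(3),np.zeros(3),c["mtx"],c["dist_coeffs"])[0].reshape(-1,2)
E
python3 - <<'E'
from h import *
a=shot("scene","s1.png");b=shot("top","t1.png")
np.set_printoptions(precision=3,suppress=True)
print(monitor.get_obs());print(a["c2w"],b["c2w"],a["mtx"],b["mtx"])
E
```

```text
pics
{'clock': 0.1, 'q': array([ 1.174,  0.491,  1.559, -0.   ,  1.092, -0.106]), 'joint_velocities': array([-0.   , -0.002, -0.001, -0.002, -0.001, -0.001]), 'joint_torque': array([  0.002, -61.362, -25.861,   0.069,   0.047,  -0.   ]), 'position': array([0.179, 0.599, 0.214]), 'orientation': array([-0.455, -3.108,  0.002]), 'wrist_force': array([ 0.106, -0.252,  0.155]), 'moment': array([-0.028, -0.019, -0.004]), 'grip_force': 0.0, 'grip_width': 0.0949450328881358}
[[ 0.823 -0.471  0.317  0.868]
 [ 0.568  0.695 -0.441 -0.599]
 [-0.013  0.543  0.84   1.011]
 [ 0.     0.     0.     1.   ]] [[ 0.029  0.993 -0.117  0.417]
 [-1.     0.028 -0.009 -0.124]
 [-0.006  0.117  0.993  0.911]
 [ 0.     0.     0.     1.   ]] [[541.467   0.    318.549]
 [  0.    541.467 241.413]
 [  0.      0.      1.   ]] [[449.241   0.    316.215]
 [  0.    449.241 236.53 ]
 [  0.      0.      1.   ]]
```

View pics/s1.png

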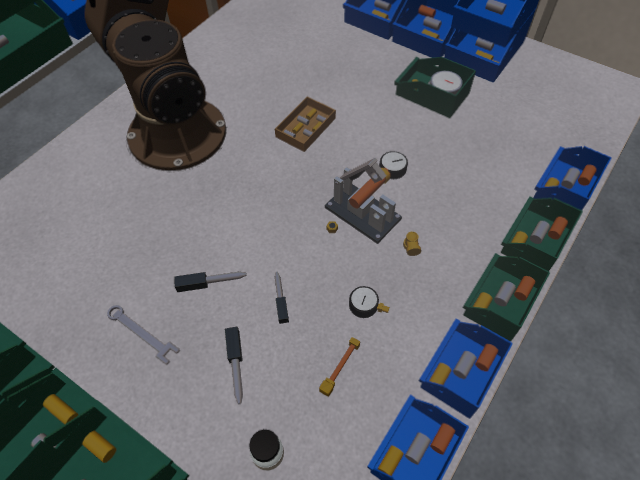

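View pics/t1.png

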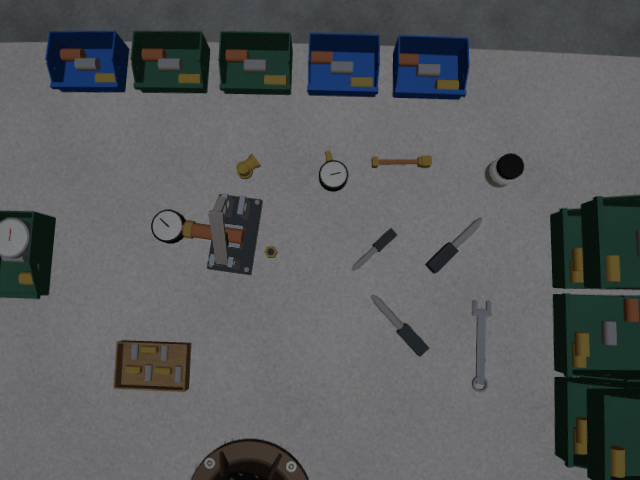

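The scene shows three pin-like tools. The smallest is at scene (281,300) and top (375,249), with its tip toward the lower left in the top view. The clamp is at top (235,233), with the strap open and its gauge on the left (+y). I'll zoom in on the clamp and measure the pin.

Run:
```python
from h import *
np.set_printoptions(precision=4,suppress=True)
a=shot("scene");b=shot("top")
A=cv2.resize(a["img"][150:250,315:415],(400,400),interpolation=cv2.INTER_CUBIC)
B=cv2.resize(b["img"][185:285,190:290],(400,400),interpolation=cv2.INTER_CUBIC)
cv2.imwrite("pics/z1.png",np.hstack([A,B])[:,:,::-1])
# pin, top
im=b["img"].astype(float);bg=cv2.medianBlur(b["img"],5)
x0,y0=340,222;x1,y1=405,278
def pin(c,box):
    x0,y0,x1,y1=box
    s=c["img"][y0:y1,x0:x1].astype(int).mean(2)
    med=np.median(s); 
    m=((s<med-25)).astype(np.uint8)
    m=cv2.morphologyEx(m,cv2.MORPH_CLOSE,np.ones((3,3)))
    n,l,st,ce=cv2.connectedComponentsWithStats(m);k=1+st[1:,4].argmax()
    ys,xs=np.nonzero(l==k);print(med,st[k],ce[k]+[x0,y0])
    P=onz(c,np.c_[xs+x0,ys+y0],0.010)[:,:2]
    mu=P.mean(0);u,sv,vt=np.linalg.svd(P-mu);d=vt[0]
    t=(P-mu)@d;print("mean",mu,"dir",d,"ends",mu+d*t.min(),mu+d*t.max(),t.max()-t.min())
    D=s[ys,xs]<70
    Pd=P[D];print("grip",Pd.mean(0),D.sum(),cv2.minAreaRect((Pd*1000).astype(np.float32)))
    
pin(b,(340,222,405,278)); pin(a,(262,262,300,332))
```

```text
112.66666666666667 [ 12   6  45  43 444] [376.2703 246.8649]
mean [ 0.5058 -0.2376] dir [-0.6924  0.7215] ends [ 0.5395 -0.2728] [ 0.4599 -0.1897] 0.11507617457747718
grip [ 0.5203 -0.2524] 263 ((508.2831115722656, -241.62579345703125), (19.9036922454834, 87.86930084228516), 46.196250915527344)
143.66666666666666 [ 12  10  15  52 433] [280.5081 301.1871]
mean [ 0.5083 -0.2374] dir [ 0.6949 -0.7191] ends [ 0.46   -0.1874] [ 0.5428 -0.2731] 0.11922529403263948
grip [ 0.5225 -0.2517] 244 ((520.033203125, -249.33993530273438), (19.495241165161133, 63.87655258178711), 45.48126983642578)
```

View pics/z1.png

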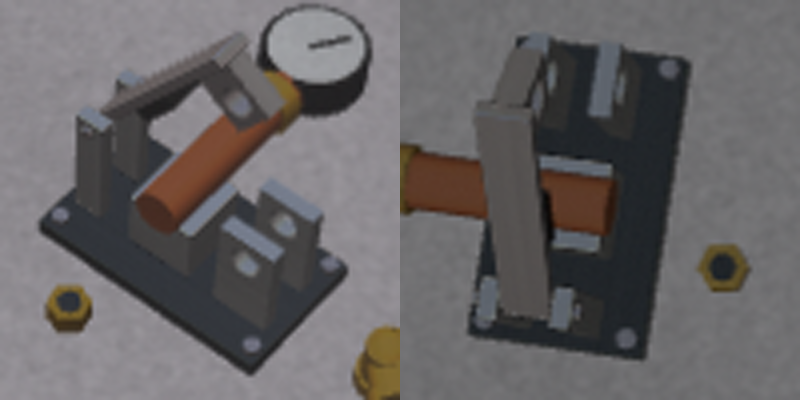

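```bash
cat > clamp.py <<'E'
from h import *
from scipy.optimize import least_squares
np.set_printoptions(precision=4,suppress=True)
a=shot("scene");b=shot("top")
sp=np.array([(40,225,-77.5,-45,12),(252,364,77.5,-45,12),(347,268,77.5,45,12),(219,228,32,-22,77),(270,258,68,-22,77),(283,243,68,-12,77),(230,217,32,-12,77)],float)
tp=np.array([(690,62,77.5,-45,12),(645,357,-77.5,-45,12),(470,335,-77.5,45,12),(597,42,68,-12,77),(621,42,68,-22,77),(590,115,32,-12,77),(613,118,32,-22,77)],float)
S=sp[:,:2]/4+[315,150]-.4; T=tp[:,:2]/4+[90,185]-.4
def W(p,X):
    c,s=np.cos(p[2]),np.sin(p[2]);X=np.atleast_2d(X)/1000
    return np.c_[p[0]+c*X[:,0]-s*X[:,1],p[1]+s*X[:,0]+c*X[:,1],X[:,2]]
def f(p): return np.r_[proj(a,W(p,sp[:,2:]))-S,proj(b,W(p,tp[:,2:]))-T].ravel()
r=least_squares(f,[.45,.1,0],loss="soft_l1");p=r.x
if __name__=="__main__":
    print(p,np.round(f(p).reshape(-1,2),1).tolist())
    print("lock",W(p,[50,0,60]),"hinge",W(p,[-60,0,84]))
    for t in np.arange(.6,1.5,.1):
        e=[[-60+126*np.cos(t)-4*np.sin(t),y,84+126*np.sin(t)+4*np.cos(t)] for y in(12,-12)]
        print(round(t,2),((proj(b,W(p,e))-[90,185])*4).round().tolist(),((proj(a,W(p,e))-[315,150])*4).round().tolist())
E
python3 clamp.py
```

```text
[ 0.5248  0.0497 -0.096 ] [[-1.7, -0.5], [-0.4, 0.9], [-0.3, -0.9], [-0.5, 0.0], [0.4, 1.2], [-0.1, 2.0], [-0.4, -0.1], [-0.5, -1.5], [0.0, 0.4], [-0.4, 0.3], [0.6, -0.6], [-0.2, 0.1], [-0.5, -0.2], [-1.0, -0.3]]
lock [[0.5746 0.0449 0.06  ]] hinge [[0.4651 0.0554 0.084 ]]
0.6 [[500.0, 51.0], [555.0, 58.0]] [[282.0, 99.0], [254.0, 127.0]]
0.7 [[492.0, 65.0], [548.0, 72.0]] [[271.0, 79.0], [242.0, 107.0]]
0.8 [[484.0, 82.0], [540.0, 89.0]] [[258.0, 58.0], [229.0, 87.0]]
0.9 [[475.0, 101.0], [533.0, 108.0]] [[244.0, 38.0], [215.0, 67.0]]
1.0 [[467.0, 123.0], [525.0, 130.0]] [[228.0, 19.0], [199.0, 47.0]]
1.1 [[460.0, 148.0], [518.0, 155.0]] [[211.0, 0.0], [182.0, 28.0]]
1.2 [[452.0, 175.0], [511.0, 182.0]] [[193.0, -17.0], [164.0, 11.0]]
1.3 [[445.0, 204.0], [504.0, 211.0]] [[175.0, -34.0], [145.0, -6.0]]
1.4 [[439.0, 234.0], [498.0, 241.0]] [[155.0, -48.0], [126.0, -21.0]]
```

```bash
cat > mv.py <<'E'
from h import *
from scipy.spatial.transform import Rotation as R
PC=np.array([0.5248,0.0497]);YC=-0.096
CX=np.array([np.cos(YC),np.sin(YC)]);CY=np.array([-np.sin(YC),np.cos(YC)])
def L(x,y,z): return np.r_[PC+(CX*x+CY*y)/1000,z/1000]
def down(yaw): # yaw = world angle of tool y, tool z down
    y=np.array([np.cos(yaw),np.sin(yaw),0]);z=np.array([0,0,-1.]);return np.c_[np.cross(y,z),y,z]
def rows(ts,start=None):
    o=monitor.get_obs()
    p0,R0=(o["position"],R.from_rotvec(o["orientation"]).as_matrix()) if start is None else start
    for p,yaw in ts:
        print(np.round(R0.T@(p-p0)/.25,3).tolist(), np.round(R.from_matrix(R0.T@down(yaw)).as_rotvec()/np.radians(60),3).tolist())
def state():
    o=monitor.get_obs();M=R.from_rotvec(o["orientation"]).as_matrix()
    d=o["position"][:2]-PC
    print("t",round(o["clock"],2),"loc",np.round([d@CX*1e3,d@CY*1e3,o["position"][2]*1e3],1),"yaw",np.round(np.arctan2(M[1,1],M[0,1]),4),"tilt",np.round(M[2],4),"F",np.round(o["wrist_force"],1),"w",round(o["grip_width"]*1e3,1),"gf",round(o["grip_force"],1))
E
python3 - <<'E'
from mv import *
state()
yaw=1.475
s=np.array([.179,.599,.215]);e=L(-45,0,215)
o=monitor.get_obs();R0=R.from_rotvec(o["orientation"]).as_matrix()
rows([(s+(e-s)*f,1.279+(yaw-1.279)*f) for f in (.36,.72,1)])
E
```

```text
t 0.3 loc [-396.7  513.3  214.5] yaw 1.28 tilt [ 0.e+00 -3.e-04 -1.e+00] F [-0.  -0.3  0.1] w 95.1 gf 0.0
[-0.639, -0.627, -0.002] [-0.0, -0.0, -0.066]
[-1.28, -1.254, -0.002] [-0.0, -0.0, -0.134]
[-1.778, -1.742, -0.002] [-0.0, -0.0, -0.186]
```

Call:
send_rows(slide=[[-0.89,-0.87,0],[-0.89,-0.87,0],[-0.89,-0.87,0],[-0.89,-0.87,0],[-0.89,-0.87,0],[-0.89,-0.87,0]], delta_rot=[[0,0,0],[0,0,0],[0,0,0],[0,0,0],[0,0,0],[0,0,0]], gripper=1, force=30)

```text
clock: 1.05
position: [0.3315, 0.3239, 0.2149]
orientation: [0.463, 3.107, 0.0]
wrist_force: [-0.6, -0.3, 0.1]
grip_width: 0.0404
grip_force: 0.0
```

Call:
send_rows(slide=[[-0.89,-0.87,0],[-0.89,-0.87,0],[-0.89,-0.87,0],[-0.89,-0.87,0],[-0.89,-0.87,0],[-0.89,-0.87,0],[-0.89,-0.87,0]], delta_rot=[[0,0,-0.186],[0,0,-0.186],[0,0,-0.186],[0,0,-0.186],[0,0,-0.186],[0,0,-0.186],[0,0,-0.186]])

```text
clock: 1.92
position: [0.4807, 0.0549, 0.2144]
orientation: [-0.152, -3.137, -0.0]
wrist_force: [-0.2, 0.1, 0.7]
grip_width: 0.0003
grip_force: 0.0
```

Run:
```python
from mv import *
state()
def P(t,g=0): return L(-60+105*np.cos(t)-(4+g)*np.sin(t)-10,0,84+105*np.sin(t)+(4+g)*np.cos(t))
rows([(P(t,g),1.475) for t,g in [(.92,25),(.92,3),(.8,0),(.7,0),(.6,0),(.5,0),(.4,0),(.3,0),(.2,0),(.1,0),(.04,0),(0,0),(0,-2)]])
```

```text
t 1.93 loc [-44.4   0.9 214.4] yaw 1.4741 tilt [ 5.e-04  3.e-04 -1.e+00] F [-0.2  0.1  0.7] w 0.3 gf 0.0
[-0.06, -0.004, 0.117] [0.0, -0.0, -0.001]
[-0.13, -0.004, 0.171] [0.0, -0.0, -0.001]
[-0.179, -0.004, 0.209] [0.0, -0.0, -0.001]
[-0.209, -0.004, 0.239] [0.0, -0.0, -0.001]
[-0.235, -0.004, 0.271] [0.0, -0.0, -0.001]
[-0.259, -0.004, 0.306] [0.0, -0.0, -0.001]
[-0.278, -0.004, 0.343] [0.0, -0.0, -0.001]
[-0.294, -0.004, 0.382] [0.0, -0.0, -0.001]
[-0.306, -0.004, 0.422] [0.0, -0.0, -0.001]
[-0.314, -0.004, 0.464] [0.0, -0.0, -0.001]
[-0.317, -0.004, 0.489] [0.0, -0.0, -0.001]
[-0.318, -0.004, 0.506] [0.0, -0.0, -0.001]
[-0.318, -0.004, 0.514] [0.0, -0.0, -0.001]
```

Call:
send_rows(slide=[[-0.06,-0.004,0.117],[-0.13,-0.004,0.171],[-0.155,-0.004,0.19],[-0.179,-0.004,0.209],[-0.195,-0.004,0.224],[-0.209,-0.004,0.239],[-0.222,-0.004,0.255],[-0.235,-0.004,0.271]], delta_rot=[[0,0,0],[0,0,0],[0,0,0],[0,0,0],[0,0,0],[0,0,0],[0,0,0],[0,0,0]])

```text
clock: 2.92
position: [0.5394, 0.0477, 0.1468]
orientation: [0.151, 3.138, 0.0]
wrist_force: [-0.7, -0.6, 1.4]
grip_width: 0.0005
grip_force: 0.2
```

Run:
```python
from mv import *
state()
def P(t,g=0): return L(-60+105*np.cos(t)-(4+g)*np.sin(t)-10,0,84+105*np.sin(t)+(4+g)*np.cos(t))
rows([(P(t,g),1.475) for t,g in [(.5,0),(.4,0),(.3,0),(.2,0),(.1,0),(.04,0),(0,0),(0,-2)]])
```

```text
t 2.92 loc [ 14.7  -0.6 146.8] yaw 1.4747 tilt [-3.e-04  1.e-04 -1.e+00] F [-0.7 -0.6  1.4] w 0.5 gf 0.2
[-0.022, 0.002, 0.036] [0.0, 0.0, -0.0]
[-0.042, 0.002, 0.073] [0.0, 0.0, -0.0]
[-0.058, 0.002, 0.112] [0.0, 0.0, -0.0]
[-0.07, 0.002, 0.152] [0.0, 0.0, -0.0]
[-0.077, 0.002, 0.193] [0.0, 0.0, -0.0]
[-0.08, 0.002, 0.218] [0.0, 0.0, -0.0]
[-0.081, 0.002, 0.235] [0.0, 0.0, -0.0]
[-0.081, 0.002, 0.243] [0.0, 0.0, -0.0]
```

Call:
send_rows(slide=[[-0.022,0,0.036],[-0.042,0,0.073],[-0.058,0,0.112],[-0.07,0,0.152],[-0.077,0,0.193],[-0.08,0,0.215],[-0.08,0,0.23],[-0.08,0,0.235],[-0.08,0,0.235]], delta_rot=[[0,0,0],[0,0,0],[0,0,0],[0,0,0],[0,0,0],[0,0,0],[0,0,0],[0,0,0],[0,0,0]])

```text
clock: 4.05
position: [0.5591, 0.0459, 0.0884]
orientation: [0.151, 3.138, 0.0]
wrist_force: [0.5, 0.2, 0.2]
grip_width: 0.0005
grip_force: 0.0
```

Run:
```python
from mv import *
state()
a=shot("scene");b=shot("top")
A=cv2.resize(a["img"][150:250,315:415],(400,400),interpolation=cv2.INTER_CUBIC)
B=cv2.resize(b["img"][185:285,190:290],(400,400),interpolation=cv2.INTER_CUBIC)
cv2.imwrite("pics/z2.png",np.hstack([A,B])[:,:,::-1])
```

```text
t 4.05 loc [34.5 -0.4 88.4] yaw 1.4749 tilt [-4.e-04  1.e-04 -1.e+00] F [0.5 0.2 0.2] w 0.5 gf 0.0
```

View pics/z2.png

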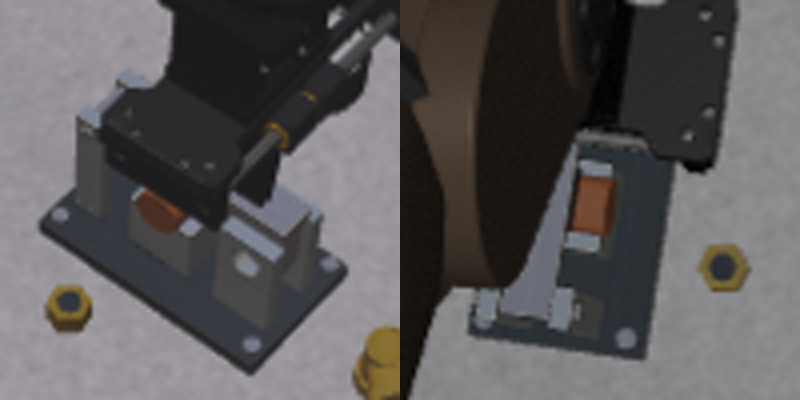

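The strap is down between the cheeks. Contact force is about 0, so I'll press until it meets the stop.

Call:
send_rows(slide=[[0,0,0.004],[0,0,0.008],[0,0,0.012],[0,0,0.012]], delta_rot=[[0,0,0],[0,0,0],[0,0,0],[0,0,0]])

```text
clock: 4.65
position: [0.5593, 0.0459, 0.0879]
orientation: [0.15, 3.136, 0.0]
wrist_force: [-9.7, -0.3, 32.6]
grip_width: 0.0005
grip_force: 16.1
```

Run:
```python
from mv import *
state()
o=monitor.get_obs()
g=np.array([.5235,-.2545,.16])
rows([(o["position"]+[0,0,.1],1.475),(g,.766)])
```

```text
t 4.65 loc [34.7 -0.4 87.9] yaw 1.475 tilt [-2.2e-03  1.0e-04 -1.0e+00] F [-9.7 -0.3 32.6] w 0.5 gf 16.1
[-0.001, 0.0, -0.4] [0.0, 0.002, -0.0]
[0.027, -1.21, -0.289] [0.001, 0.002, 0.677]
```

Call:
send_rows(slide=[[0,0,-0.2],[0,0,-0.4],[0,-0.25,-0.4],[0,-0.5,-0.35],[0,-0.75,-0.29],[0,-0.95,-0.29]], delta_rot=[[0,0,0],[0,0,0],[0,0,0],[0,0,0],[0,0,0],[0,0,0]])

```text
clock: 5.4
position: [0.5355, -0.1924, 0.1568]
orientation: [-0.152, -3.137, -0.001]
wrist_force: [0.3, 0.2, -0.6]
grip_width: 0.0007
grip_force: 0.0
```

Call:
send_rows(slide=[[0.027,-0.26,0],[0.027,-0.26,0],[0.027,-0.26,0],[0.027,-0.26,0],[0.027,-0.26,0],[0.027,-0.26,0]], delta_rot=[[0,0,0.17],[0,0,0.34],[0,0,0.51],[0,0,0.677],[0,0,0.677],[0,0,0.677]], gripper=0.35)

```text
clock: 6.15
position: [0.5234, -0.2545, 0.1576]
orientation: [1.225, 2.893, 0.0]
wrist_force: [0.4, 0.1, -0.2]
grip_width: 0.0546
grip_force: 0.0
```

Run:
```python
from mv import *
state()
w=shot("wrist","w1.png")
print(monitor.get_obs()["position"],proj(w,[[.5235,-.2545,.02],[.46,-.189,.01]]))
a=shot("scene");b=shot("top")
A=cv2.resize(a["img"][150:250,315:415],(400,400),interpolation=cv2.INTER_CUBIC)
B=cv2.resize(b["img"][185:285,190:290],(400,400),interpolation=cv2.INTER_CUBIC)
W=cv2.resize(w["img"],(267,200))
C=np.zeros((600,800,3),np.uint8);C[:400]=np.hstack([A,B]);C[400:,:267]=W
cv2.imwrite("pics/z3.png",C[:,:,::-1])
```

```text
t 6.15 loc [  27.7 -302.9  157.6] yaw 0.7698 tilt [ 0.e+00  1.e-04 -1.e+00] F [ 0.4  0.1 -0.2] w 54.6 gf 0.0
[ 0.52336976 -0.2544772   0.15761943] [[325.15521939 227.13676029]
 [325.19234342 115.96887257]]
```

View pics/z3.png

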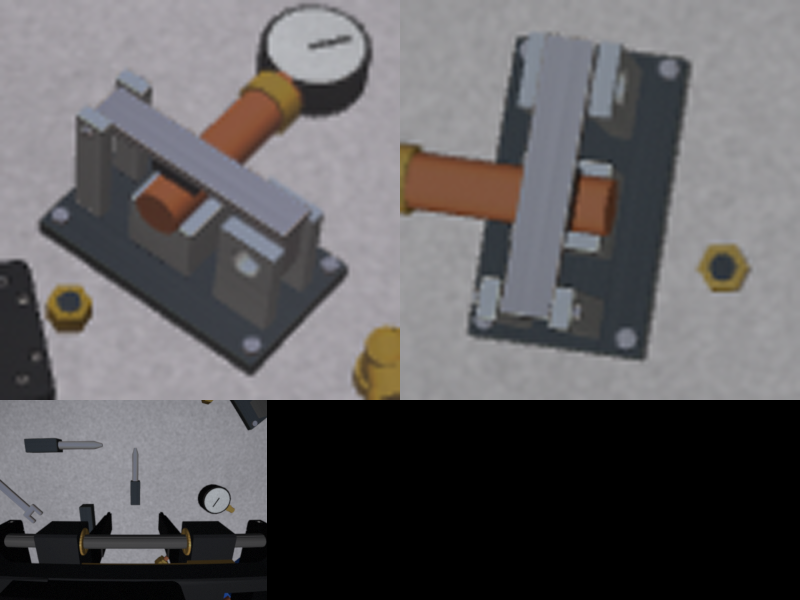

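View pics/w1.png

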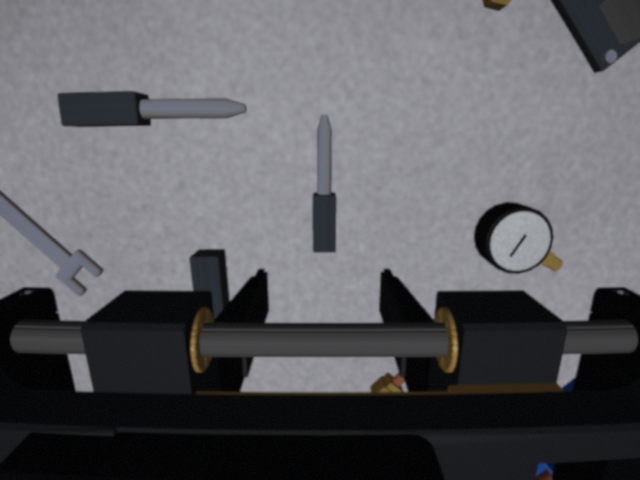

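The strap is level and shut. In the wrist view the pin lies straight, with its tip at (324,116), shoulder at about (324,193) and rear at (325,252). That matches the prediction.

Run:
```python
from mv import *
np.set_printoptions(precision=4,suppress=True)
w=shot("wrist")
T=onz(w,[[324,116]],.01)[0];S=onz(w,[[324,193]],.02)[0];B=onz(w,[[324.5,251]],.02)[0]
print(T,S,B,np.linalg.norm((T-S)[:2]),np.linalg.norm((S-B)[:2]))
d=(T-B)[:2];d/=np.linalg.norm(d);print("yaw",np.arctan2(d[1],d[0])-np.pi/2)
# lateral: rows edges of grip at several rows
g=w["img"].astype(int).mean(2)
for r in (130,150,170,185,200,215,230,245):
    s=np.nonzero(g[r,300:350]<(95 if r>190 else 125))[0]+300;print(r,s.min(),s.max(),g[r,305])
c=(S+B)/2;print("grip c",c)
rows([(np.r_[c[:2],.05],.766),(np.r_[c[:2],.004],.766)])
```

```text
[ 0.4595 -0.1896  0.01  ] [ 0.5026 -0.2342  0.02  ] [ 0.5379 -0.2702  0.02  ] 0.062061195339020506 0.0503593729567614
yaw 0.7718427707793101
130 316 331 152.0
150 317 331 153.33333333333334
170 317 331 143.0
185 317 331 149.66666666666666
200 313 335 149.0
215 313 335 143.66666666666666
230 313 335 149.33333333333334
245 313 335 150.0
grip c [ 0.5202 -0.2522  0.02  ]
[0.015, -0.003, 0.43] [0.0, 0.0, 0.001]
[0.015, -0.003, 0.614] [0.0, 0.0, 0.001]
```

Call:
send_rows(slide=[[0.01,-0.003,0.2],[0.01,-0.003,0.4],[0.01,-0.003,0.5],[0.01,-0.003,0.57],[0.01,-0.003,0.61],[0.01,-0.003,0.61],[0.01,-0.003,0.61]], delta_rot=[[0,0,0],[0,0,0],[0,0,0],[0,0,0],[0,0,0],[0,0,0],[0,0,0]])

```text
clock: 7.22
position: [0.5215, -0.2535, 0.006]
orientation: [1.23, 2.889, -0.0]
wrist_force: [0.8, 0.1, 0.9]
grip_width: 0.0617
grip_force: 0.0
```

Call:
send_rows(slide=[[0,0,0],[0,0,0],[0,0,0],[0,0,0],[0,0,0],[0,0,0]], delta_rot=[[0,0,0],[0,0,0],[0,0,0],[0,0,0],[0,0,0],[0,0,0]], gripper=1, force=40)

```text
clock: 7.98
position: [0.5211, -0.2532, 0.0051]
orientation: [-1.231, -2.891, -0.0]
wrist_force: [-0.6, -0.8, 0.1]
grip_width: 0.0194
grip_force: 40.0
```

Run:
```python
from mv import *
state();print(monitor.get_obs()["position"])
```

```text
t 7.97 loc [  25.3 -301.9    5.1] yaw 0.7658 tilt [ 1.e-04  1.e-04 -1.e+00] F [-0.6 -0.8  0.1] w 19.4 gf 40.0
[ 0.52108938 -0.25324786  0.00509161]
```

Run:
```python
from mv import *
o=monitor.get_obs()
rows([(o["position"]+[0,0,.08],.766),(L(50,-145,75),-.096)])
```

```text
[0.0, 0.0, -0.32] [0.0, -0.0, -0.0]
[0.334, 0.541, -0.28] [0.0, -0.0, 0.823]
```

Call:
send_rows(slide=[[0,0,-0.1],[0,0,-0.28],[0.1,0.15,-0.28],[0.18,0.28,-0.28],[0.25,0.41,-0.28],[0.334,0.541,-0.28],[0.334,0.541,-0.28],[0.334,0.541,-0.28],[0.334,0.541,-0.28]], delta_rot=[[0,0,0],[0,0,0.1],[0,0,0.25],[0,0,0.4],[0,0,0.55],[0,0,0.7],[0,0,0.823],[0,0,0.823],[0,0,0.823]])

```text
clock: 9.1
position: [0.5606, -0.0997, 0.075]
orientation: [-2.323, -2.115, 0.0]
wrist_force: [-0.1, 1.0, -0.9]
grip_width: 0.0199
grip_force: 40.0
```

Run:
```python
from mv import *
state();rows([(L(50,-145,55),-.096)])
w=shot("wrist","w2.png")
a=shot("scene");b=shot("top")
A=cv2.resize(a["img"][165:285,270:410],(400,343),interpolation=cv2.INTER_CUBIC)
B=cv2.resize(b["img"][165:285,200:340],(400,343),interpolation=cv2.INTER_CUBIC)
cv2.imwrite("pics/z4.png",np.hstack([A,B])[:,:,::-1])
print(proj(w,[L(50,-55,80),L(50,-22,60),L(32,-22,77),L(68,-22,77)]))
```

```text
t 9.1 loc [  49.9 -145.3   75. ] yaw -0.0937 tilt [ 1.e-04 -2.e-04 -1.e+00] F [-0.1  1.  -0.9] w 19.9 gf 40.0
[0.001, 0.0, 0.08] [-0.0, -0.0, 0.002]
[[325.47101064  92.21825399]
 [325.51999731  22.02897936]
 [281.94565232   9.36085186]
 [369.44994663   9.59523792]]
```

View pics/w2.png

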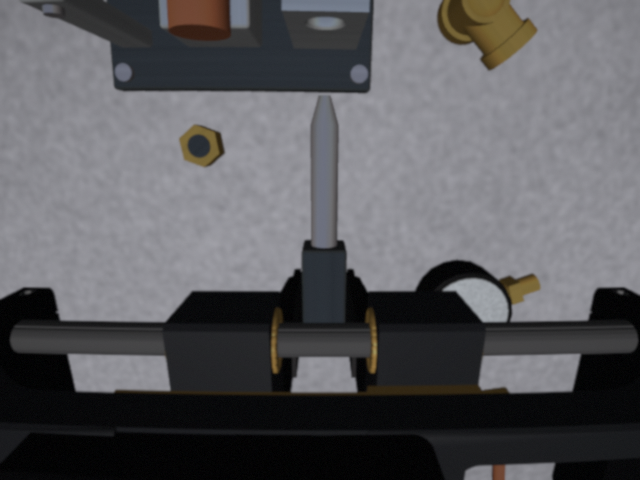

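View pics/z4.png

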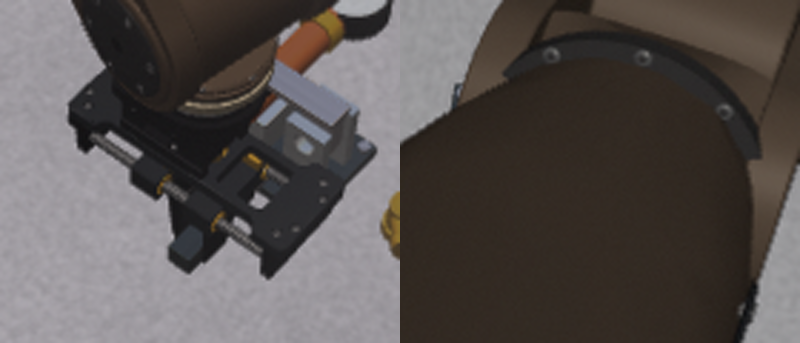

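In the wrist view the hole is at (325,23), where 325.5,22 was predicted. The tip is at (324,97), so the pin is in line with the hole. I'll lower it and start the insertion.

Call:
send_rows(slide=[[0,0,0.04],[0,0,0.08],[0.05,0,0.08],[0.1,0,0.08],[0.13,0,0.08],[0.16,0,0.08],[0.18,0,0.08],[0.2,0,0.08],[0.2,0,0.08]], delta_rot=[[0,0,0.002],[0,0,0.002],[0,0,0.002],[0,0,0.002],[0,0,0.002],[0,0,0.002],[0,0,0.002],[0,0,0.002],[0,0,0.002]])

```text
clock: 10.38
position: [0.5655, -0.0493, 0.0551]
orientation: [-2.327, -2.11, -0.0]
wrist_force: [0.1, -0.3, 0.8]
grip_width: 0.0197
grip_force: 40.0
```

Run:
```python
from mv import *
state();rows([(L(50,-47,55),-.096)])
w=shot("wrist","w3.png")
```

```text
t 10.38 loc [ 50.  -94.7  55.1] yaw -0.0979 tilt [ 1.e-04  0.e+00 -1.e+00] F [ 0.1 -0.3  0.8] w 19.7 gf 40.0
[0.191, -0.0, 0.001] [0.0, -0.0, -0.002]
```

View pics/w3.png

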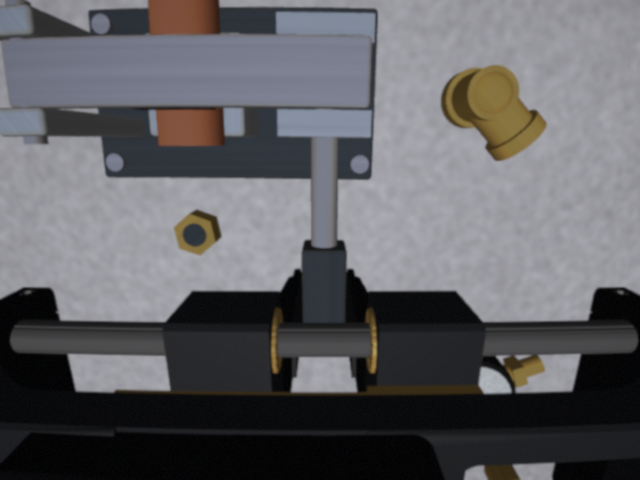

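The tip is inside the near cheek's hole, with the shaft entering at (324,137) and no contact force. I'll continue slowly.

Call:
send_rows(slide=[[0.025,0,0],[0.05,0,0],[0.075,0,0],[0.1,0,0],[0.12,0,0],[0.12,0,0]], delta_rot=[[0,0,-0.002],[0,0,-0.002],[0,0,-0.002],[0,0,-0.002],[0,0,-0.002],[0,0,-0.002]])

```text
clock: 11.18
position: [0.5685, -0.0193, 0.0551]
orientation: [-2.325, -2.113, -0.0]
wrist_force: [0.0, -0.1, -0.8]
grip_width: 0.0197
grip_force: 40.0
```

Call:
send_rows(slide=[[0.02,0,0],[0.04,0,0],[0.05,0,0],[0.06,0,0],[0.06,0,0]], delta_rot=[[0,0,0],[0,0,0],[0,0,0],[0,0,0],[0,0,0]])

```text
clock: 11.8
position: [0.5698, -0.0046, 0.0551]
orientation: [-2.325, -2.112, -0.0]
wrist_force: [-0.2, -0.3, -0.4]
grip_width: 0.0196
grip_force: 40.0
```

Call:
send_rows(slide=[[0.004,0,0],[0.008,0,0],[0.012,0,0],[0.012,0,0]], delta_rot=[[0,0,0],[0,0,0],[0,0,0],[0,0,0]])

```text
clock: 12.3
position: [0.5702, -0.0017, 0.0551]
orientation: [-2.325, -2.112, -0.0]
wrist_force: [0.1, 0.4, -0.2]
grip_width: 0.0196
grip_force: 40.0
```

Run:
```python
from mv import *
state()
```

```text
t 12.3 loc [ 50.1 -46.8  55.1] yaw -0.0959 tilt [ 1.e-04  1.e-04 -1.e+00] F [ 0.1  0.4 -0.2] w 19.6 gf 40.0
```

Still no contact, so I'll push on in small steps.

Call:
send_rows(slide=[[0.004,0,0],[0.008,0,0],[0.012,0,0],[0.012,0,0]], delta_rot=[[0,0,0],[0,0,0],[0,0,0],[0,0,0]])

```text
clock: 12.8
position: [0.5702, -0.0013, 0.0552]
orientation: [2.324, 2.112, -0.004]
wrist_force: [-3.3, -21.1, 0.7]
grip_width: 0.0199
grip_force: 40.0
```

Contact at 21 N right where expected, so the shoulder is seated. I'll lower the pin gently onto the hole floor before releasing.

Call:
send_rows(slide=[[0,0,0.003],[0,0,0.006],[0,0,0.009],[0,0,0.009]], delta_rot=[[0,0,0],[0,0,0],[0,0,0],[0,0,0]])

```text
clock: 13.3
position: [0.5706, -0.0013, 0.0535]
orientation: [2.324, 2.111, -0.002]
wrist_force: [-4.2, -21.4, 6.4]
grip_width: 0.0198
grip_force: 40.0
```

Call:
send_rows(slide=[[-0.004,0,0.002],[-0.004,0,0.002]], delta_rot=[[0,0,0],[0,0,0]])

```text
clock: 13.55
position: [0.5706, -0.0014, 0.0529]
orientation: [2.324, 2.111, -0.001]
wrist_force: [-1.7, -13.3, 4.1]
grip_width: 0.0198
grip_force: 40.0
```

Call:
send_rows(slide=[[0,0,0],[0,0,0],[0,0,0],[0,0,0],[0,0,0],[0,0,0]], delta_rot=[[0,0,0],[0,0,0],[0,0,0],[0,0,0],[0,0,0],[0,0,0]], gripper=0.55)

```text
clock: 14.3
position: [0.5704, 0.0002, 0.0524]
orientation: [-2.325, -2.112, -0.0]
wrist_force: [0.0, -0.5, 0.2]
grip_width: 0.0427
grip_force: 0.0
```

Call:
send_rows(slide=[[0,0,-0.1],[0,0,-0.3],[0,0,-0.5],[-0.2,0,-0.5],[-0.4,0,-0.5],[-0.6,0,-0.5],[-0.6,0,-0.5]], delta_rot=[[0,0,0],[0,0,0],[0,0,0],[0,0,0],[0,0,0],[0,0,0],[0,0,0]])

```text
clock: 15.18
position: [0.5556, -0.1519, 0.1773]
orientation: [2.329, 2.108, -0.0]
wrist_force: [-0.2, 0.7, -0.3]
grip_width: 0.0426
grip_force: 0.0
```

Run:
```python
from mv import *
state()
w=shot("wrist");a=shot("scene");b=shot("top")
q=proj(w,[L(50,-47,70)])[0].astype(int);print(q)
A=cv2.resize(a["img"][165:265,335:435],(400,400),interpolation=cv2.INTER_CUBIC)
x0=int(np.clip(q[0]-80,0,480));y0=int(np.clip(q[1]-80,0,320))
B=cv2.resize(w["img"][y0:y0+160,x0:x0+160],(400,400),interpolation=cv2.INTER_CUBIC)
cv2.imwrite("pics/z5.png",np.hstack([A,B])[:,:,::-1])
```

```text
t 15.18 loc [  49.9 -197.7  177.3] yaw -0.0997 tilt [-2.e-04  1.e-04 -1.e+00] F [-0.2  0.7 -0.3] w 42.6 gf 0.0
[323  20]
```

View pics/z5.png

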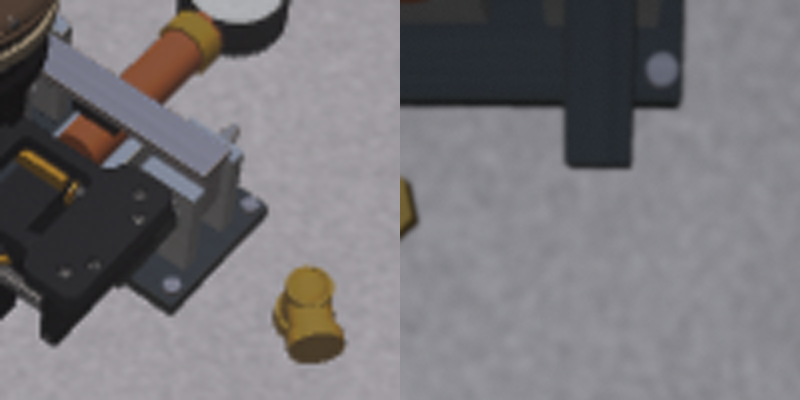

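No pictures left to view, so I'll check the seating numerically. First I'll back off to a clearer vantage point.

Call:
send_rows(slide=[[0.1,0,-0.2],[0.2,0,-0.3],[0.25,0,-0.4],[0.25,0,-0.4]], delta_rot=[[0,0,0],[0,0,0],[0,0,0],[0,0,0]])

```text
clock: 15.82
position: [0.5625, -0.0851, 0.2789]
orientation: [2.32, 2.114, 0.003]
wrist_force: [0.6, -0.4, -0.5]
grip_width: 0.0426
grip_force: 0.0
```

Run:
```python
from mv import *
state()
w=shot("wrist");g=w["img"].astype(int)
def loc(P): d=P[:2]-PC; return np.round([d@CX*1e3,d@CY*1e3],1)
P=proj(w,[L(50,-22,77),L(50,-22,70),L(50,-72,70),L(50,22,60),L(50,43,60)]);print(P.round(1).tolist())
c=int(round(P[1,0]))
r0=int(P[4,1])-8;r1=int(P[2,1])+12
for r in range(max(r0,0),r1): print(r,g[r,c-2:c+3].mean((0)).round().astype(int).tolist(),end=" ")
print()
print("cam local",loc(w["c2w"][:3,3]),w["c2w"][2,3])
```

```text
t 15.82 loc [  50.5 -130.5  278.9] yaw -0.093 tilt [-3.0e-04  3.2e-03 -1.0e+00] F [ 0.6 -0.4 -0.5] w 42.6 gf 0.0
[[323.3, 99.7], [323.3, 100.5], [323.2, 153.0], [323.4, 54.3], [323.5, 31.1]]
23 [141, 141, 147] 24 [141, 141, 147] 25 [141, 141, 147] 26 [141, 141, 147] 27 [141, 140, 147] 28 [140, 141, 146] 29 [141, 141, 147] 30 [140, 140, 146] 31 [134, 134, 140] 32 [124, 125, 131] 33 [115, 117, 123] 34 [111, 113, 120] 35 [108, 110, 117] 36 [107, 109, 116] 37 [105, 108, 116] 38 [104, 107, 115] 39 [104, 107, 115] 40 [104, 106, 115] 41 [103, 106, 116] 42 [103, 106, 116] 43 [103, 106, 116] 44 [104, 107, 117] 45 [104, 107, 117] 46 [104, 108, 118] 47 [104, 107, 118] 48 [104, 108, 118] 49 [106, 110, 121] 50 [109, 115, 127] 51 [114, 122, 136] 52 [117, 125, 141] 53 [118, 127, 143] 54 [119, 127, 143] 55 [119, 128, 143] 56 [118, 127, 143] 57 [117, 126, 142] 58 [117, 125, 140] 59 [116, 123, 136] 60 [115, 118, 129] 61 [113, 116, 128] 62 [112, 116, 130] 63 [111, 115, 130] 64 [109, 113, 128] 65 [110, 113, 128] 66 [110, 114, 129] 67 [111, 115, 130] 68 [111, 115, 130] 69 [111, 115, 130] 70 [112, 115, 13
[... 1036 characters left out ...]
 [42, 47, 54] 129 [42, 47, 54] 130 [42, 47, 54] 131 [42, 47, 54] 132 [42, 48, 54] 133 [42, 48, 54] 134 [42, 48, 54] 135 [42, 48, 54] 136 [42, 48, 54] 137 [42, 48, 54] 138 [42, 47, 54] 139 [41, 47, 53] 140 [43, 48, 54] 141 [43, 47, 54] 142 [43, 48, 54] 143 [43, 48, 54] 144 [42, 48, 54] 145 [43, 48, 54] 146 [42, 47, 54] 147 [43, 48, 54] 148 [43, 47, 54] 149 [43, 48, 55] 150 [42, 47, 53] 151 [42, 47, 54] 152 [43, 48, 54] 153 [46, 50, 56] 154 [65, 68, 73] 155 [101, 101, 106] 156 [130, 130, 135] 157 [140, 140, 146] 158 [142, 142, 148] 159 [143, 143, 149] 160 [143, 143, 149] 161 [143, 143, 149] 162 [142, 142, 148] 163 [142, 142, 148] 164 [143, 143, 149] 
cam local [ 49.3 -60.3] 0.44918512662497184
```

```bash
python3 -c "
from bench import job
print(job.finish_job())"
```

```text
the job is handed in; nothing more can be done
None
```

The job is handed in: the strap is shut on its stop, and the pin is through the fork and tongue. It drooped slightly on release, so its grip appears to touch the fork at the lower edge with roughly 2.5 mm of gap at the top. No other items were deliberately touched, and it took about 16 s of the 58 s.

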